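Assemble a two-tier condiment carrier and drive its wedge

TASK

Put the carrier together for loading: take the upper wooden tray, the one with the handle, keep it level and lower it gently onto the lower tray, so that the lower tray's tongue comes up through the slot in its floor, its four dowels drop into the corner sockets and it sits flat on the rim. Then tap the blunt end of the wooden wedge that lies in the upper tray, driving it through the tongue until it is tight and goes no farther. Leave the carrier about where it stands, upright and released, and do not disturb the pepper mill, shaker and jar.

Things in the scene. Friction and masses are not known exactly. Their poses are not given: they have to be found in the camera images.
- carrier_base: lower tray, pale wood, 160 (x) x 150 (y) mm, rim 52 mm above the worktop, 1.5 kg, loose on rubber feet (with the upper tray on, it slides only above about 15 N). Origin: middle of its underside; z up; +y to the robot's left, turned up to 15 degrees. Inside each corner, at x = +-56, y = +-51 mm, a round socket 16 mm wide, 22 mm deep, its mouth level with the rim
- tongue_window (a point): middle of the window in the lower tray's tongue, at x = 0, y = -26, z = 64 mm of the lower tray, same axes. The tongue is an upright board, 42 (x) x 14 (y) mm, its top at z = 84 mm of the lower tray. The window goes through it along y, 22 mm wide (x), 16 mm high
- top_tray: upper tray, pale wood, 160 (x) x 150 (y) mm, 0.27 to 0.45 kg; goes onto the lower one same way round (x to x, y to y); yaw up to 15 degrees. Origin: middle, level with the feet of its four dowels (12 mm thick, round ends, at x = +-56, y = +-51 mm). Floor z = 14 to 22, walls up to 60 mm. Floor slot for the tongue 48 (x) x 20 (y) mm at y = -26 mm. Seated: origin 38 mm above the lower tray's
- tray_handle (a point): middle of the upper tray's handle bar, 89 mm above that tray's origin, same axes. The bar runs along x: 100 mm long, 14 mm thick (y), 18 mm high, open below for 30 mm over its middle 68 mm. Note: a wall cabinet hangs over the back of the worktop, from about 0.62 m in front of the robot, 0.42 m up: keep the wrist nearer than that (straight, near moves)
- wedge: wooden wedge, 142 x 18 mm, 50 g, flat on the upper tray's floor along y at x = 0, in a way 22 mm wide and 19 mm high through that tray's +y wall and handle board. Origin: bottom middle of the blunt end, at the start 132 to 146 mm toward +y from the tray's origin; it runs from there to its own -y. 16 mm high for 78 mm, then sloping to 8 mm at the tip
- wedge_end (a point): middle of the wedge's blunt end face (18 x 16 mm), 8 mm above its underside; push or tap here toward the wedge's -y. Upper tray seated, it is 68 mm above the worktop, over a sill (60 mm high) that reaches 88 mm from the tray's middle. It slides with under 2 N and jams at about 91 mm from the lower tray's origin along y; 8 to 15 N makes it tight and it stays
- pepper_mill: turned wooden pepper mill, 58 mm across, 150 mm tall; origin under its middle. A bystander.
- glass_shaker: clear glass shaker with a pale cap, 44 mm across, 90 mm tall; origin under its middle. A bystander.
- jam_jar: jam jar with a green lid, 62 mm across, 86 mm tall; origin under its middle. A bystander.

How it is judged:
On the way, in this order (a step that is already met when the one before it is completed fails the run):
1. the upper tray sits flat on the lower one, dowels in their sockets (z of top_tray in the frame of carrier_base between 0.0355 and 0.0405 m and horizontal distance between top_tray and carrier_base below 0.005 m and angle between the y axis of top_tray and the y axis of carrier_base, either way round below 0.06 rad and angle between the z axis of top_tray and the z axis of carrier_base, either way round below 0.03 rad), for 0.2 s.
2. the wedge is driven through the tongue and tight (y of wedge in the frame of carrier_base between 0.06 and 0.094 m and angle between the y axis of wedge and the y axis of carrier_base, either way round below 0.12 rad and x of wedge in the frame of carrier_base between -0.006 and 0.006 m and z of wedge in the frame of carrier_base between 0.056 and 0.066 m and contact force between wedge and carrier_base above 2 N), for 0.2 s.
At the end, for the whole second after the job is handed in: Upper tray on the lower (origin 35.5-40.5 mm higher, within 5 mm sideways, 0.06 rad turn, 0.03 rad tilt); wedge through the tongue, blunt end under 94 mm from the lower tray's origin along y, pressing on it with over 2 N; lower tray upright within 60 mm of its start; all at rest (all of step 1 and all of step 2 and angle between carrier_base's own z axis and vertical below 0.05 rad and distance of carrier_base from where it was at the start of the episode below 0.06 m and linear speed of each of top_tray, wedge below 0.02 m/s); the robot touches nothing.
It fails at once if the upper tray is tilted by over 0.4 rad (angle between top_tray's own z axis and vertical above 0.4 rad).
It fails at once if the upper tray is dropped or slammed onto the lower one (over 0.35 m/s in the last 30 mm) (horizontal distance between top_tray and carrier_base below 0.03 m and z of top_tray in the frame of carrier_base below 0.068 m and linear speed of top_tray above 0.35 m/s).
It fails at once if the wedge comes out of the upper tray (distance between wedge and top_tray above 0.19 m).
It fails at once if the pepper mill, shaker or jar is moved by over 30 mm or tipped (distance of any of pepper_mill, glass_shaker, jam_jar from where it was at the start of the episode above 0.03 m or angle between any of pepper_mill, glass_shaker, jam_jar's own z axis and vertical above 0.3 rad).
It also fails if it takes over 54 s, if anything falls off the work surface, if the arm or the gripper's body presses on something with over 40 N, if the wrist force passes 120 N, or if a joint passes its speed limit or range.

ROBOT

A 7-joint arm with a two-finger parallel gripper is mounted at the origin on a cart in front of the work surface, level with it; the furniture and walls round the work are solid. World frame = base frame: x ahead of the robot, y to its left, z up, the work surface at z = 0. Lengths are in m, angles in rad, forces in N, time in s.
With the tool pointing down it reaches from about 0.425 to 1.025 m from the base axis. Payload 9.4 kg.
Tool frame: the origin (TCP) lies at the very end of the fingers, on their centre line; the grasp point (between the pads) lies 19 mm behind it (ctrl.grip_point_offset is the distance from the TCP to the grasp point, in m); z points along the fingers, y is the line along which they close (so a half turn about z gives the same grasp; the last joint's range is limited). The gripper opens to 85 mm and grips with 20 to 120 N. Pads are 22 mm wide; open, the fingers measure 114 mm over their backs; the gripper's body (76 mm by 85 mm) begins 54 mm behind the grasp point. The pads swing forward as they close: fully open they stand 13 mm farther back than shut.
Start: joints at [1.111, 0.599, -0.003, 1.599, 0.002, 0.943, -0.08], TCP at [0.271, -0.673, 0.231] pointing down, gripper open.
Joint ranges: [-2.57, 2.57], [-0.35, 1.97], [-1.29, 1.29], [0.11, 2.56], [-1.05, 4.19], [0.11, 1.86], [-2.63, 2.63]. Speed limits (rad/s): [2.22, 2.22, 3.01, 3.01, 3.14, 3.14, 3.14].

INTERFACE

Orientations are given as a 3x3 rotation matrix whose columns are the frame's x, y, z axes.
In Python, from plant import observe, vision, ticket, ctrl gives the robot as it stands.
- The arm moves only by the tool arm_command, never from a script. Its argument "moves" is a list of rows, each a list of 3 entries, a list of its own where there are three numbers: the shift along the tool's x, y, z in cm, then the turn about the tool's z in rad, then the closure, from -1 (fully open) to 1 (shut). A call has 1 to 20 rows; each row is the pose to reach, as a shift and turn from the pose commanded when the call began, along the tool's axes at that moment; what a row does not reach only later rows make up. A row lasts 1/8 s, in which the tool goes at most 62.5 mm and 10.7 degrees, less where a joint would pass 70% of its speed; a pose out of reach is approached as far as the arm can. A call with a gripper value outside its range is refused whole. The fingers move at their own pace and stop on an object; "force" is the grip in N (left out, the last holds). Time passes only in rows, so rows that repeat a pose let the fingers close. It gives the time, the measured TCP pose, the force, the opening and the grip force at its end, in the units of the state.
- observe(): the state, without advancing time (a new reading comes with each control period).
- vision.get_image(name): name is "scene" or "top" or "wrist"; returns a dict with "frame" (384x512x3 uint8, red, green, blue), "vfov" (degrees; the focal length in pixels is half the picture's height over the tangent of half this angle, whatever the lens; pixels are square), "cx", "cy" (the principal point, pixels), "R" (3x3) and "t" (3): a world point X has camera coordinates R X + t. Camera axes: x right, y down, z forward; pixel columns grow to the right and rows downward; lengths in m; the calibration is good to about 2 mm. A picture is of the moment at which its call begins. There is no depth.
- ticket.sign_off(): hands the job in; it is judged then, once.
The state is a dict: "clock": time; "q": joint angles; "qd": joint speeds; "tau": joint torques, N m; "tool_pos": TCP position; "orientation": TCP orientation; "force": force on the tool from outside, world axes, zero at the start; "wrist_torque": the same for the moment, N m; "gripper_width": finger opening in m; "grasp_force": force on a finger pad.
Only numpy, scipy, OpenCV 4.12 (cv2) and the standard library are available. Lean on these libraries where they do the work, as an engineer would, in place of code of your own. Each camera call takes 0.05 s, during which the arm holds its last target. There are 200 camera calls.

## Working session

There is one attempt and no reset: what is moved stays moved. The work goes in short steps, Python scripts to look and compute and a tool call to move; the robot and the scene stay as the last step left them, time stands still between calls to the robot, and variables do not carry over. Pictures are saved under pics/ and viewed, at most 10 in all, crops included, and the job is handed in when it is done.

Besides the shell and the picture viewer there is one more tool, called after "Request:" as a command line: name --argument value ..., lists and objects as JSON in quotes. arm_command: Moves the arm, as the interface text tells. Its arguments: {"type":"object","properties":{"moves":{"type":"array"},"force":{"type":"number"}},"required":["moves"]}

```bash
mkdir -p pics
python3 - <<'E'
from plant import observe, vision, ctrl
import cv2,numpy as np,pickle
s=observe();print(s['clock'],s['tool_pos'],np.round(s['orientation'],3).tolist(),s['gripper_width'],ctrl.grip_point_offset)
d={}
for n in ['scene','top','wrist']:
    d[n]=vision.get_image(n);i=d[n]
    print(n,i['vfov'],i['cx'],i['cy'],np.round(i['R'],3).tolist(),np.round(i['t'],3))
pickle.dump(d,open('d0.pkl','wb'))
im=np.hstack([d['scene']['frame'],d['top']['frame']])[:,:,::-1]
for n in ['scene','top']: cv2.imwrite(f'pics/{n}0.png',cv2.resize(d[n]['frame'][:,:,::-1],(800,600),interpolation=cv2.INTER_CUBIC))
E
```

```text
0.0 [ 0.27057078 -0.67210124  0.23040241] [[0.928, 0.374, -0.001], [0.374, -0.928, 0.001], [-0.0, -0.002, -1.0]] 0.08552865936972169 0.0187
scene 47.310942907007565 255.98410160806654 191.58974054787598 [[0.994, -0.108, -0.004], [-0.071, -0.623, -0.779], [0.081, 0.774, -0.627]] [-0.551  0.213  0.943]
top 57.81993825935704 257.18637084356453 189.76439611736876 [[0.0, -1.0, -0.029], [-0.998, 0.002, -0.068], [0.068, 0.028, -0.997]] [0.19  0.603 0.963]
wrist 60.10111420262604 258.0105816576009 189.7678557114595 [[0.373, -0.928, -0.001], [-0.876, -0.352, 0.329], [-0.306, -0.122, -0.944]] [-0.724 -0.042  0.382]
```

View pics/scene0.png

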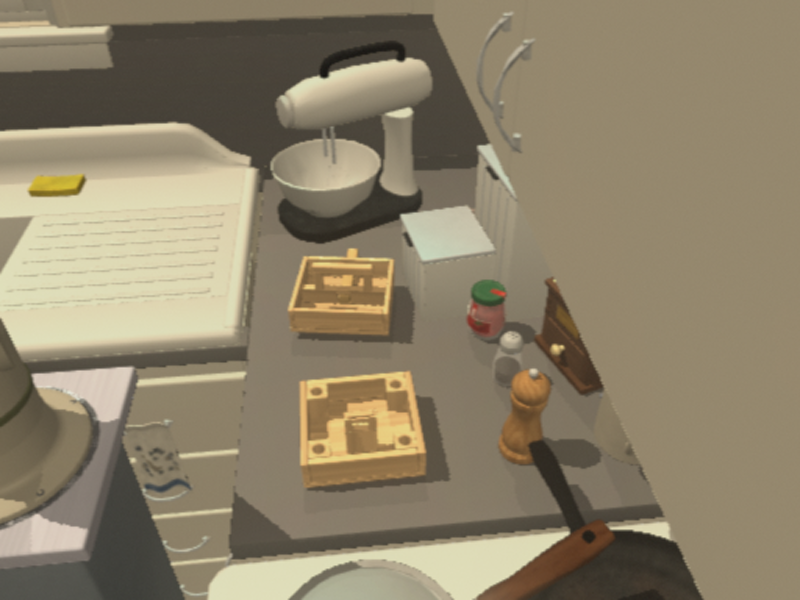

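View pics/top0.png

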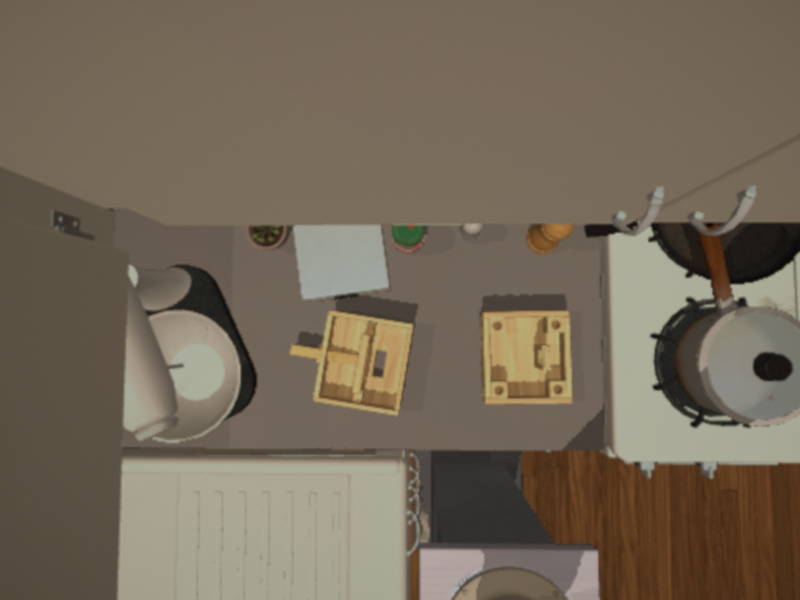

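The scene view shows the upper tray (handle, wedge sticking out to +y) at about (345,295), the lower tray at (360,430), and the bystanders on the cabinet side. In the top view the upper tray is at (365,362) with its wedge at (305,351), and the lower tray with its four sockets is at (527,357). Next I'll crop closer.

Run:
```python
import cv2,numpy as np,pickle
d=pickle.load(open('d0.pkl','rb'))
t=d['top']['frame'][:,:,::-1]
a=t[190:270,180:280];b=t[190:270,290:390]
z=lambda c:cv2.resize(c,(400*1,320),interpolation=cv2.INTER_CUBIC)
s=d['scene']['frame'][:,:,::-1]
c=s[155:220,180:260];e=s[235:315,187:277]
c2=cv2.resize(c,(0,0),fx=4,fy=4,interpolation=cv2.INTER_CUBIC)[:280]
e2=cv2.resize(e,(0,0),fx=4,fy=4,interpolation=cv2.INTER_CUBIC)[:280]
im=np.zeros((600,800,3),np.uint8);im[:320,:400]=z(a);im[:320,400:]=z(b)
im[320:320+c2.shape[0],:c2.shape[1]]=c2;im[320:320+e2.shape[0],400:400+e2.shape[1]]=e2[:, :400]
cv2.imwrite('pics/crop.png',im)
```

```text
(no output)
```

View pics/crop.png

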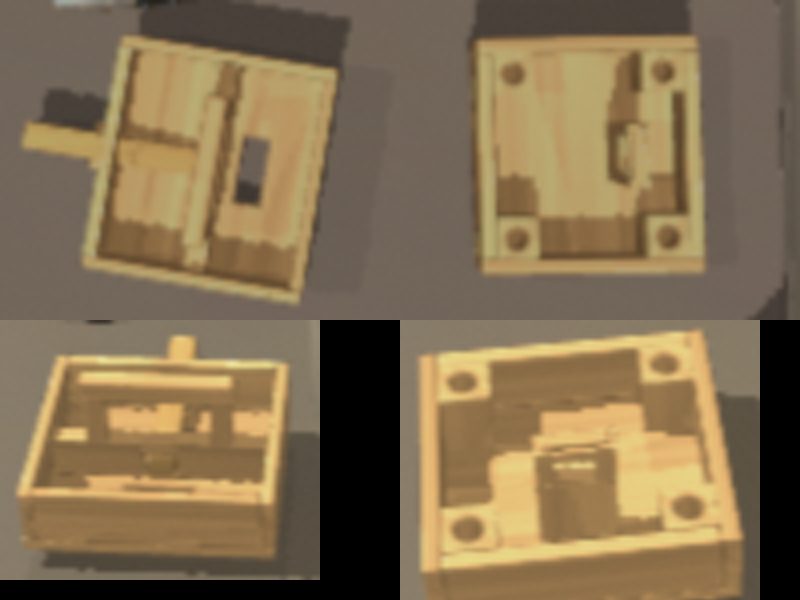

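The crops show the lower tray's four dark sockets clearly in both views, and the upper tray's rim corners, handle bar and slot. I'll fit planar poses from these points by least squares.

```bash
cat > h.py <<'E'
import numpy as np,cv2
from scipy.optimize import least_squares
def proj(i,X):
    f=i['frame'].shape[0]/2/np.tan(np.radians(i['vfov'])/2)
    c=np.atleast_2d(X)@np.array(i['R']).T+i['t']
    return np.c_[f*c[:,0]/c[:,2]+i['cx'],f*c[:,1]/c[:,2]+i['cy']]
def ray(i,uv,z):
    f=i['frame'].shape[0]/2/np.tan(np.radians(i['vfov'])/2)
    uv=np.atleast_2d(uv);d=np.c_[(uv[:,0]-i['cx'])/f,(uv[:,1]-i['cy'])/f,np.ones(len(uv))]@np.array(i['R'])
    C=-np.array(i['R']).T@i['t'];return C+d*((z-C[2])/d[:,2])[:,None]
def place(p,L):
    c,s=np.cos(p[2]),np.sin(p[2]);L=np.atleast_2d(L)
    return np.c_[p[0]+c*L[:,0]-s*L[:,1],p[1]+s*L[:,0]+c*L[:,1],L[:,2]+(p[3] if len(p)>3 else 0)]
def fit(obs,p0):  # obs: list of (image, local pts, uv)
    r=least_squares(lambda p:np.concatenate([(proj(i,place(p,L))-uv).ravel() for i,L,uv in obs]),p0,x_scale=[.01,.01,.1])
    return r.x,[np.round(proj(i,place(r.x,L))-uv,1).tolist() for i,L,uv in obs]
E
python3 - <<'E'
from h import *;import pickle
d=pickle.load(open('d0.pkl','rb'));T,S=d['top'],d['scene']
cv=lambda a,ox,oy,bx,by:(np.array(a,float)-[ox,oy])/4-.375+[bx,by]
# order: (+x,+y),(+x,-y),(-x,+y),(-x,-y)
L=np.array([[56,51,52],[56,-51,52],[-56,51,52],[-56,-51,52]])/1e3
bt=cv([[512,73],[663,71],[517,237],[668,237]],400,0,290,190)
# scene: right=+x, up=+y
bs=cv([[665,363],[688,507],[462,382],[468,529]],400,320,187,235)
W=np.array([[80,75,60],[80,-75,60],[-80,75,60],[-80,-75,60]])/1e3
tt=cv([[122,38],[337,70],[85,265],[300,300]],0,0,180,190)
ts=cv([[290,363],[274,500],[57,357],[22,495]],0,320,180,155)
for n,o in [('base',[(T,L,bt),(S,L,bs)]),('base top only',[(T,L,bt)]),('tray',[(T,W,tt),(S,W,ts)]),('tray top',[(T,W,tt)])]:
    print(n,*fit(o,[.5,.1,0]))
p=fit([(T,W,tt),(S,W,ts)],[.5,.1,0])[0]
print('handle pred px crop',(proj(T,place(p,[[.05,0,.098],[-.05,0,.098]]))-[180,190]+.375)*4)
for n,uv,z in [('mill',(345,148),.1),('shaker',(302,146),.09),('jar',(261,149),.086)]: print(n,ray(T,uv,z))
E
```

```text
base [ 0.49529625 -0.02877229  0.01336394] [[[0.1, 0.2], [-0.0, 0.2], [-0.1, 0.6], [0.1, 0.2]], [[0.2, 0.0], [0.3, -0.1], [0.3, -0.1], [0.1, -0.1]]]
base top only [ 0.49608427 -0.02869147  0.01166285] [[[0.1, -0.1], [0.0, -0.1], [-0.2, 0.3], [0.0, -0.1]]]
tray [ 0.48743124  0.25601861 -0.15448258] [[[-0.3, -1.1], [0.1, -0.7], [-0.6, 0.5], [0.3, 0.6]], [[-0.2, -0.3], [0.6, 0.7], [-0.1, -0.2], [-0.8, 0.2]]]
tray top [ 0.48702652  0.25574675 -0.15448558] [[[-0.2, -0.9], [0.2, -0.5], [-0.5, 0.7], [0.4, 0.8]]]
handle pred px crop [[216.64727654  93.93386997]
 [192.2927368  246.48310812]]
mill [[ 0.70693924 -0.04293321  0.1       ]]
shaker [[0.71479666 0.06821951 0.09      ]]
jar [[0.70805886 0.17726383 0.086     ]]
```

Request:
arm_command --moves '[[[0, 0, -4.3], 0, -1], [[0, 0, -8.7], 0, -1], [[0, 0, -13], 0, -1], [[4, -4.2, -13], -0.15, -1], [[8, -8.4, -13], -0.31, -1], [[12, -12.5, -13], -0.46, -1], [[16, -16.7, -13], -0.61, -1], [[20, -20.9, -13], -0.77, -1], [[24, -25.1, -13], -0.92, -1], [[27.5, -30, -13], -1.07, -1], [[31.1, -34.8, -13], -1.23, -1], [[34.6, -39.7, -13], -1.38, -1], [[38.1, -44.6, -13], -1.53, -1], [[41.7, -49.4, -13], -1.68, -1], [[45.2, -54.3, -13], -1.84, -1], [[47.1, -59, -10], -1.99, -1], [[49, -63.8, -7], -2.14, -1], [[50.9, -68.5, -4], -2.3, -1], [[52.8, -73.3, -1], -2.45, -1], [[54.75, -78, 0], -2.604, -1]]'

```text
clock: 2.65
tool_pos: [0.4865, 0.2564, 0.2293]
orientation: [[-0.989, 0.149, -0.002], [0.149, 0.989, -0.001], [0.002, -0.002, -1.0]]
force: [0.7, -0.3, 0.0]
gripper_width: 0.0851
grasp_force: 0.0
```

Run:
```python
from plant import observe, vision
import cv2,numpy as np,pickle
s=observe();R=s['orientation'];print(s['clock'],s['tool_pos'],np.round(R,3).tolist(),s['q'].round(2) if hasattr(s['q'],'round') else s['q'],s['force'])
w=vision.get_image('wrist');pickle.dump(w,open('w1.pkl','wb'))
cv2.imwrite('pics/w1.png',cv2.resize(w['frame'][:,:,::-1],(800,600),interpolation=cv2.INTER_CUBIC))
```

```text
2.65 [0.48649836 0.25641423 0.22930709] [[-0.989, 0.149, -0.002], [0.149, 0.989, -0.001], [0.002, -0.002, -1.0]] [-0.02  0.5  -0.81  1.97  0.47  0.87  0.34] [ 0.69591176 -0.32028019  0.02751973]
```

View pics/w1.png

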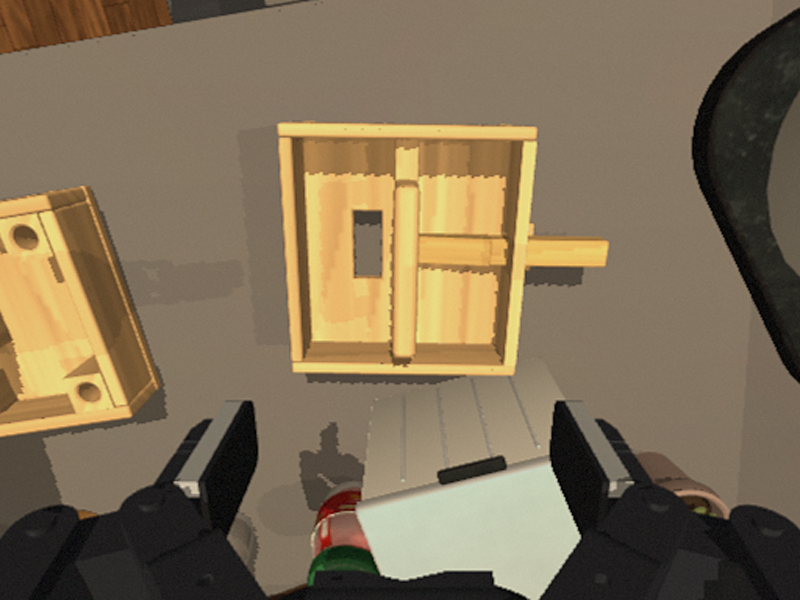

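The wrist view shows the upper tray square to the gripper: rim corners (278,124), (536,126), (517,374), (293,374), and the bar from (405,182) to (404,357). I'll refit with these points.

Run:
```python
from h import *;import pickle
w=pickle.load(open('w1.pkl','rb'))
cv=lambda a:(np.array(a,float)+.5)*.64-.5
W=np.array([[-80,-75,60],[-80,75,60],[80,75,60],[80,-75,60]])/1e3
uv=cv([[278,124],[536,126],[517,374],[293,374]])
p,r=fit([(w,W,uv)],[.487,.256,-.154]);print(p,r)
H=np.array([[-50,0,98],[50,0,98]])/1e3
print(fit([(w,H,cv([[406,181],[403,358]]))],p))
print((proj(w,place(p,H))+.5)/.64-.5)
d=ray(w,cv([[608,240],[608,265]]),.016);print('wedge end',d)
print('base -y sockets', ray(w,cv([[25,237],[89,392]]),.052))
```

```text
[ 0.48601222  0.25834735 -0.15619073] [[[-1.4, -0.2], [1.3, -0.5], [-0.3, 1.1], [0.4, 0.2]]]
(array([ 0.48395063,  0.25770848, -0.16646723]), [[[-0.0, 0.7], [0.0, -0.9]]])
[[406.79498696 185.94476541]
 [405.51208595 359.55860946]]
wedge end [[0.50467815 0.3987678  0.016     ]
 [0.52296415 0.39835348 0.016     ]]
base -y sockets [[0.43750751 0.02306014 0.052     ]
 [0.5493067  0.0247514  0.052     ]]
```

Request:
arm_command --moves '[[[0.15, 0.13, 4], 0.007, -1], [[0.15, 0.13, 8], 0.007, -1], [[0.15, 0.13, 11], 0.007, -1], [[0.15, 0.13, 13.5], 0.007, -1], [[0.15, 0.13, 15], 0.007, -1], [[0.15, 0.13, 15.9], 0.007, -1], [[0.15, 0.13, 15.9], 0.007, -1], [[0.15, 0.13, 15.9], 0.007, -0.5], [[0.15, 0.13, 15.9], 0.007, 0], [[0.15, 0.13, 15.9], 0.007, 0.5], [[0.15, 0.13, 15.9], 0.007, 1], [[0.15, 0.13, 15.9], 0.007, 1], [[0.15, 0.13, 15.9], 0.007, 1], [[0.15, 0.13, 15.9], 0.007, 1], [[0.15, 0.13, 15.9], 0.007, 1]]' --force 70

```text
clock: 4.58
tool_pos: [0.4861, 0.2571, 0.0726]
orientation: [[-0.987, 0.161, 0.0], [0.161, 0.987, -0.0], [-0.0, 0.0, -1.0]]
force: [0.2, -1.1, 5.5]
gripper_width: 0.0125
grasp_force: 68.4
```

Request:
arm_command --moves '[[[0, 0, -0.5], 0, 1], [[0, 0, -1.5], 0, 1], [[0, 0, -3], 0, 1], [[0, 0, -5], 0, 1], [[0, 0, -7.5], 0, 1], [[0, 0, -10], 0, 1], [[0, 0, -11.5], 0, 1], [[0, 0, -12], 0, 1], [[0, 0, -12], 0, 1], [[0, 0, -12], 0, 1]]'

```text
clock: 5.82
tool_pos: [0.4857, 0.2567, 0.1915]
orientation: [[-0.987, 0.161, -0.001], [0.161, 0.987, -0.001], [0.001, -0.001, -1.0]]
force: [-0.5, 0.2, -3.6]
gripper_width: 0.0124
grasp_force: 68.4
```

```bash
cat >> h.py <<'E'
def grab(tag,names=('scene','top','wrist')):
    from plant import observe,vision
    import pickle
    s=observe();d={n:vision.get_image(n) for n in names};pickle.dump((s,d),open(tag+'.pkl','wb'))
    print(s['clock'],s['tool_pos'],np.round(s['orientation'],3).tolist(),s['force'],s['gripper_width'])
    return s,d
E
python3 - <<'E'
from h import *
s,d=grab('g2')
f=lambda c,k:cv2.resize(np.ascontiguousarray(c[:,:,::-1]),(0,0),fx=k,fy=k,interpolation=cv2.INTER_CUBIC)
im=np.zeros((600,800,3),np.uint8)
a=f(d['wrist']['frame'][60:260,100:460],2.2)[:330,:800];im[:a.shape[0],:a.shape[1]]=a
b=f(d['top']['frame'][180:280,170:290],3)[:265];im[330:330+len(b),:b.shape[1]]=b
c=f(d['scene']['frame'][120:208,170:290],3)[:265];im[330:330+len(c),400:400+c.shape[1]]=c
cv2.imwrite('pics/g2.png',im)
E
```

```text
5.825 [0.48569071 0.25673206 0.19150664] [[-0.987, 0.161, -0.001], [0.161, 0.987, -0.001], [0.001, -0.001, -1.0]] [-0.54257888  0.15030054 -3.64387756] 0.0124414533984677
```

View pics/g2.png

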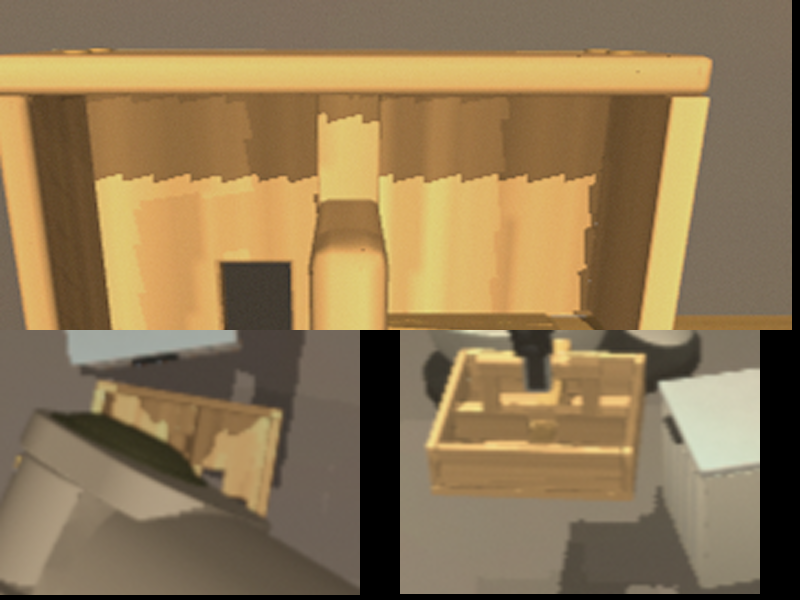

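The tray hangs level in the grip, about 0.37 kg by the wrist force. In the wrist crop the near rim edge is at row 58 with its right corner at (710,58), and in the scene crop the rim corners are at (460,350), (645,355), (633,455) and (430,452). Next I'll work out where the tray sits relative to the tool.

Run:
```python
from h import *;import pickle
s,d=pickle.load(open('g2.pkl','rb'));w=d['wrist'];S=d['scene']
g=w['frame'].astype(int);m=((g[:,:,0]-g[:,:,2])>45).astype(np.uint8)
# outer top edge of near rim, row of first wood pixel (subpixel via half-level) per column
for c in range(120,430,40):
    col=(g[60:130,c,0]-g[60:130,c,2]);print(c,60+int(np.argmax(col>50)),end=' ; ')
row=g[90,:,0]-g[90,:,2];print('row90 wood cols',np.where(row>50)[0][[0,-1]])
uv=np.array([[np.where(row>50)[0][0]-.5,90],[np.where(row>50)[0][-1]+.5,90]])
print('side edges world',ray(w,uv,.179))
print('rim edge',ray(w,[[160,86],[260,86],[400,86]],.179))
q=np.array([[460,350],[645,355],[633,455],[430,452]],float);q=(q-[400,330]+.5)/3-.5+[170,120]
W=np.array([[-80,75,60],[80,75,60],[80,-75,60],[-80,-75,60]])/1e3
W[:,2]+=.119;print(fit([(S,W,q)],[.486,.257,-.16]))
```

```text
120 83 ; 160 82 ; 200 82 ; 240 82 ; 280 82 ; 320 83 ; 360 83 ; 400 84 ; row90 wood cols [ 93 423]
side edges world [[0.39663005 0.1966403  0.179     ]
 [0.42070112 0.34347222 0.179     ]]
rim edge [[0.39987423 0.22704551 0.179     ]
 [0.40712121 0.27124891 0.179     ]
 [0.41726081 0.33309598 0.179     ]]
(array([ 0.48748745,  0.25247597, -0.15376423]), [[[-0.2, 0.3], [0.3, -0.2], [0.8, 0.1], [-0.9, -0.4]]])
```

Request:
arm_command --moves '[[[-0.2, -1, 0], -0.01, 1], [[-0.6, -3, 0], -0.02, 1], [[-1.2, -6, 0], -0.04, 1], [[-1.9, -9.7, 0], -0.06, 1], [[-2.6, -13.5, 0], -0.09, 1], [[-3.4, -17.3, 0], -0.11, 1], [[-4.1, -21, 0], -0.13, 1], [[-4.7, -24.2, 0], -0.15, 1], [[-5.1, -26.4, 0], -0.17, 1], [[-5.35, -27.6, 0], -0.176, 1], [[-5.42, -27.96, 0], -0.176, 1], [[-5.42, -27.96, 0], -0.176, 1], [[-5.42, -27.96, 0], -0.176, 1], [[-5.42, -27.96, 0], -0.176, 1]]'

```text
clock: 7.72
tool_pos: [0.4945, -0.0269, 0.1923]
orientation: [[-1.0, -0.015, 0.0], [-0.015, 1.0, 0.0], [-0.0, 0.0, -1.0]]
force: [0.0, -0.2, -3.2]
gripper_width: 0.0126
grasp_force: 68.4
```

Run:
```python
from h import *
s,d=grab('g3')
f=lambda c,k:cv2.resize(np.ascontiguousarray(c[:,:,::-1]),(0,0),fx=k,fy=k,interpolation=cv2.INTER_CUBIC)
im=np.zeros((600,800,3),np.uint8)
a=f(d['wrist']['frame'][60:200,60:460],2)[:280,:800];im[:a.shape[0],:a.shape[1]]=a
b=f(d['top']['frame'][180:285,280:400],3)[:320];im[280:280+len(b),:b.shape[1]]=b
c=f(d['scene']['frame'][195:300,170:300],3)[:320];im[280:280+len(c),400:400+c.shape[1]]=c
cv2.imwrite('pics/g3.png',im)
```

```text
7.725 [ 0.49448828 -0.02688998  0.19229257] [[-1.0, -0.015, 0.0], [-0.015, 1.0, 0.0], [-0.0, 0.0, -1.0]] [ 0.0302875  -0.17310096 -3.23709374] 0.012649926239153826
```

View pics/g3.png

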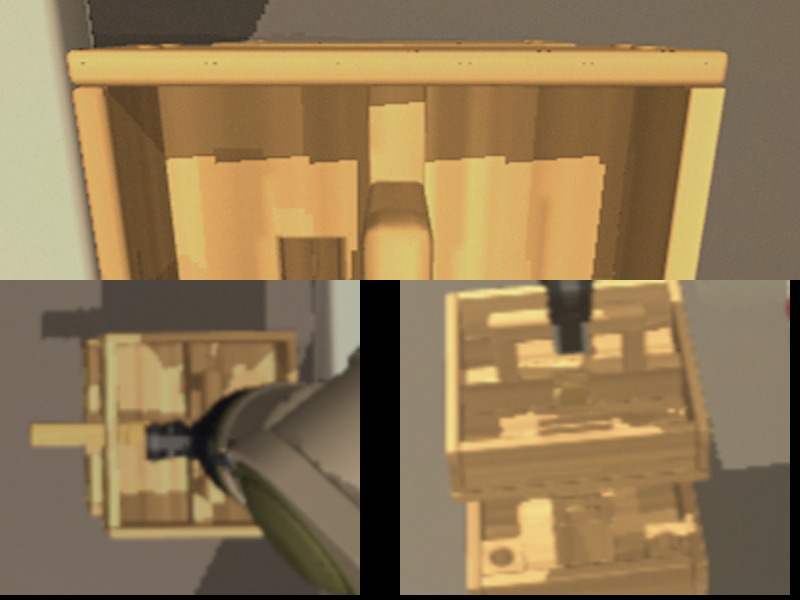

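The tray hovers over the base and is square to it; the base's front-left socket is visible at (501,557). Tool y is 1.1 mm off, so I'll correct that and lower slowly, watching the force.

Request:
arm_command --moves '[[[0, -0.11, 0.8], 0, 1], [[0, -0.11, 2], 0, 1], [[0, -0.11, 3.3], 0, 1], [[0, -0.11, 4.5], 0, 1], [[0, -0.11, 5.4], 0, 1], [[0, -0.11, 6], 0, 1], [[0, -0.11, 6.3], 0, 1], [[0, -0.11, 6.6], 0, 1], [[0, -0.11, 6.9], 0, 1], [[0, -0.11, 7.1], 0, 1], [[0, -0.11, 7.3], 0, 1], [[0, -0.11, 7.3], 0, 1]]'

```text
clock: 9.38
tool_pos: [0.4945, -0.0288, 0.1192]
orientation: [[-1.0, -0.014, -0.0], [-0.014, 1.0, -0.0], [0.0, -0.0, -1.0]]
force: [0.1, 0.4, -3.8]
gripper_width: 0.0128
grasp_force: 68.4
```

Request:
arm_command --moves '[[[0, 0, 0.2], 0, 1], [[0, 0, 0.4], 0, 1], [[0, 0, 0.55], 0, 1], [[0, 0, 0.7], 0, 1], [[0, 0, 0.8], 0, 1], [[0, 0, 0.85], 0, 1], [[0, 0, 0.9], 0, 1], [[0, 0, 0.9], 0, 1]]'

```text
clock: 10.38
tool_pos: [0.4945, -0.0288, 0.1108]
orientation: [[-1.0, -0.014, 0.0], [-0.014, 1.0, -0.001], [-0.0, -0.001, -1.0]]
force: [-2.0, -0.7, 6.0]
gripper_width: 0.0125
grasp_force: 69.9
```

Request:
arm_command --moves '[[[0, 0, 0], 0, 0.6], [[0, 0, 0], 0, 0], [[0, 0, 0], 0, -0.3], [[0, 0, 0], 0, -0.3], [[0, 0, 0], 0, -0.3], [[0, 0, -0.5], 0, -0.3], [[0, 0, -2], 0, -0.3], [[0, 0, -5], 0, -0.3], [[0, 0, -8], 0, -0.3], [[0, 0, -10], 0, -0.3], [[0, 0, -10], 0, -0.3]]'

```text
clock: 11.75
tool_pos: [0.4952, -0.0287, 0.2123]
orientation: [[-1.0, -0.014, 0.003], [-0.014, 1.0, -0.0], [-0.003, -0.001, -1.0]]
force: [-0.3, -0.5, -0.1]
gripper_width: 0.0555
grasp_force: 0.0
```

Run:
```python
from h import *
s,d=grab('g4')
f=lambda c,k:cv2.resize(np.ascontiguousarray(c[:,:,::-1]),(0,0),fx=k,fy=k,interpolation=cv2.INTER_CUBIC)
im=np.zeros((600,800,3),np.uint8)
a=f(d['wrist']['frame'],1);im[:384,:512]=a
c=f(d['scene']['frame'][205:315,180:275],3);im[600-330:,800-285:]=c
b=f(d['top']['frame'][190:280,270:400],2.2)[:198];im[400:400+len(b),:b.shape[1]]=b
cv2.imwrite('pics/g4.png',im)
```

```text
11.75 [ 0.49522996 -0.02870978  0.21229606] [[-1.0, -0.014, 0.003], [-0.014, 1.0, -0.0], [-0.003, -0.001, -1.0]] [-0.3267858  -0.50705664 -0.1401863 ] 0.055516155859417465
```

View pics/g4.png

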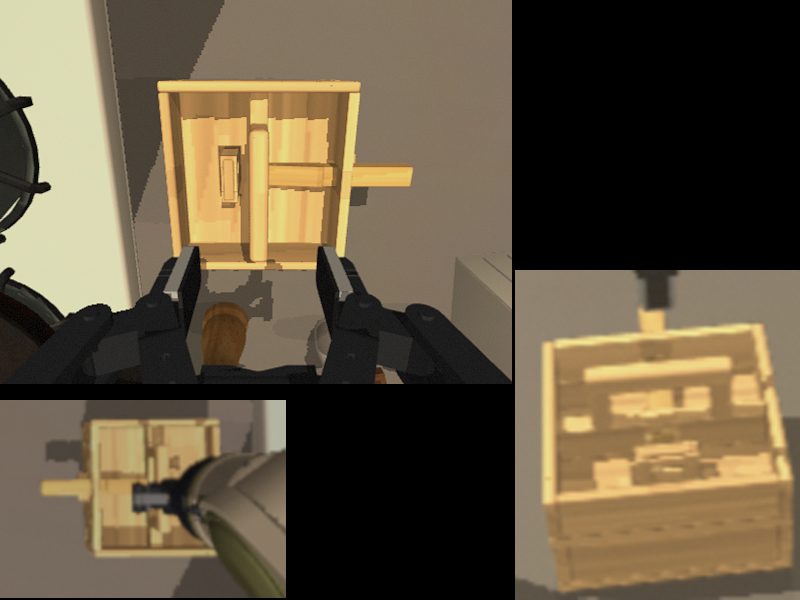

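The upper tray is seated with the tongue showing through the slot at (229,177) in the wrist view, and the wedge's blunt end is at about (412,167)-(411,186). I'll locate that end.

Run:
```python
from h import *;import pickle
s,d=pickle.load(open('g4.pkl','rb'));w=d['wrist']
print('end',ray(w,[[413,167],[411.5,186]],.076))
W=np.array([[-80,-75,98],[-80,75,98],[80,75,98],[80,-75,98]])/1e3
print(fit([(w,W,[[158,82],[360,83],[341,269],[175,268]])],[.495,-.028,.014]))
S=d['scene'];q=(np.array([[543,344],[764,326],[794,478],[544,502]])-[515,270]+.5)/3-.5+[180,205]
print(fit([(S,W[[1,2,3,0]],q)],[.495,-.028,.014]))
```

```text
end [[0.48367285 0.10532221 0.076     ]
 [0.50098073 0.10688572 0.076     ]]
(array([ 0.49462692, -0.02815038,  0.00787272]), [[[-1.4, -1.1], [1.5, -1.0], [1.2, 1.8], [-1.2, 2.0]]])
(array([ 0.49503461, -0.02963395,  0.01208675]), [[[0.2, -0.8], [-0.2, -1.1], [-0.0, 0.7], [0.0, 0.8]]])
```

Request:
arm_command --moves '[[[0, 3, 0], 0, 0.3], [[0, 8, 0], 0, 1], [[0, 13, 0], 0, 1], [[0, 16.5, 0], 0, 1], [[0, 17.9, 0], 0, 1], [[0, 17.9, 3], 0, 1], [[0, 17.9, 7], 0, 1], [[0, 17.9, 11], 0, 1], [[0, 17.9, 13.5], 0, 1], [[0, 17.9, 14.7], 0, 1], [[0, 17.9, 14.9], 0, 1], [[0, 17.9, 14.9], 0, 1]]' --force 40

```text
clock: 13.4
tool_pos: [0.4923, 0.1502, 0.0618]
orientation: [[-1.0, -0.014, 0.001], [-0.014, 1.0, 0.0], [-0.001, 0.0, -1.0]]
force: [0.8, 0.1, 0.3]
gripper_width: -0.0002
grasp_force: 0.0
```

Request:
arm_command --moves '[[[0, -1, -0.2], 0, 1], [[0, -2, -0.2], 0, 1], [[0, -2.6, -0.2], 0, 1], [[0, -3.1, -0.2], 0, 1], [[0, -3.6, -0.2], 0, 1], [[0, -4.1, -0.2], 0, 1], [[0, -4.6, -0.2], 0, 1], [[0, -5.1, -0.2], 0, 1], [[0, -5.6, -0.2], 0, 1], [[0, -6, -0.2], 0, 1], [[0, -6.4, -0.2], 0, 1], [[0, -6.4, -0.2], 0, 1]]'

```text
clock: 14.9
tool_pos: [0.4928, 0.0857, 0.0632]
orientation: [[-1.0, -0.014, -0.0], [-0.014, 1.0, -0.0], [0.0, -0.0, -1.0]]
force: [0.4, -0.3, 0.3]
gripper_width: -0.0002
grasp_force: 0.0
```

Request:
arm_command --moves '[[[0, -0.15, 0], 0, 1], [[0, -0.3, 0], 0, 1], [[0, -0.45, 0], 0, 1], [[0, -0.6, 0], 0, 1], [[0, -0.6, 0], 0, 1]]'

```text
clock: 15.52
tool_pos: [0.4929, 0.0801, 0.0632]
orientation: [[-1.0, -0.014, -0.0], [-0.014, 1.0, -0.0], [0.0, -0.0, -1.0]]
force: [0.4, -0.5, -0.1]
gripper_width: -0.0002
grasp_force: 0.0
```

Request:
arm_command --moves '[[[0, -0.1, 0], 0, 1], [[0, -0.2, 0], 0, 1], [[0, -0.3, 0], 0, 1], [[0, -0.4, 0], 0, 1]]'

```text
clock: 16.02
tool_pos: [0.493, 0.0762, 0.0633]
orientation: [[-1.0, -0.014, -0.0], [-0.014, 1.0, -0.0], [0.0, -0.0, -1.0]]
force: [0.3, 0.3, 0.4]
gripper_width: -0.0003
grasp_force: 0.2
```

Run:
```python
from h import *
s,d=grab('g5')
f=lambda c,k:cv2.resize(np.ascontiguousarray(c[:,:,::-1]),(0,0),fx=k,fy=k,interpolation=cv2.INTER_CUBIC)
im=np.zeros((600,800,3),np.uint8)
im[:384,:512]=f(d['wrist']['frame'],1)
c=f(d['scene']['frame'][205:315,180:275],3);im[600-330:,800-285:]=c
b=f(d['top']['frame'][190:280,270:400],2.2)[:198];im[400:400+len(b),:b.shape[1]]=b
cv2.imwrite('pics/g5.png',im)
```

```text
16.025 [0.49299871 0.07619436 0.06326186] [[-1.0, -0.014, -0.0], [-0.014, 1.0, -0.0], [0.0, -0.0, -1.0]] [0.28073442 0.33075622 0.44948245] -0.0002529355645903425
```

View pics/g5.png

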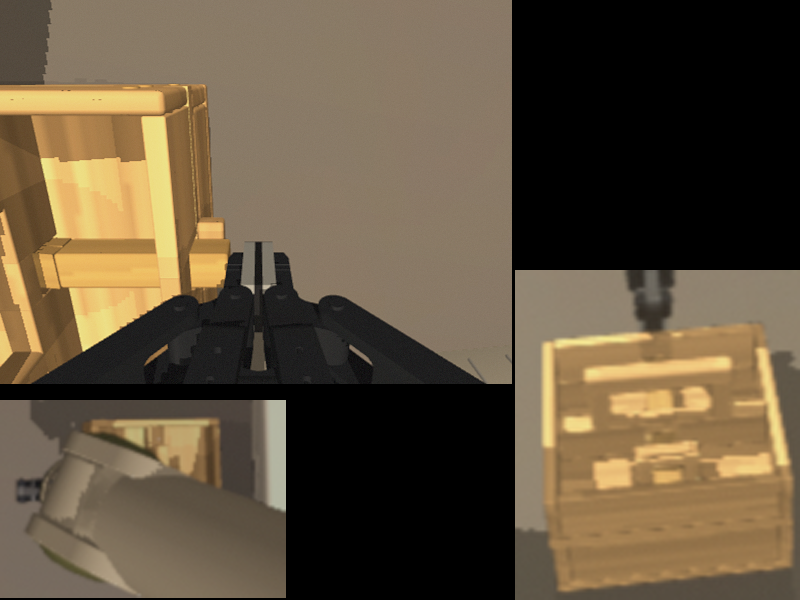

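The finger is against the wedge's end at (231,262), and the wedge now shows on the near side of the tongue in the scene crop. I'll keep going in small steps until the force rises.

Request:
arm_command --moves '[[[0, -0.1, 0], 0, 1], [[0, -0.2, 0], 0, 1], [[0, -0.3, 0], 0, 1], [[0, -0.4, 0], 0, 1]]'

```text
clock: 16.68
tool_pos: [0.4935, 0.0741, 0.0635]
orientation: [[-1.0, -0.016, 0.001], [-0.016, 1.0, 0.003], [-0.001, 0.003, -1.0]]
force: [-0.2, 8.7, -1.4]
gripper_width: 0.0001
grasp_force: 4.1
```

Request:
arm_command --moves '[[[0, -0.04, 0], 0, 1], [[0, -0.08, 0], 0, 1], [[0, -0.08, 0], 0, 1]]'

```text
clock: 17.05
tool_pos: [0.4936, 0.074, 0.0635]
orientation: [[-1.0, -0.016, 0.001], [-0.016, 1.0, 0.004], [-0.002, 0.004, -1.0]]
force: [-0.3, 8.9, -0.4]
gripper_width: -0.0002
grasp_force: 4.4
```

Request:
arm_command --moves '[[[0, -0.08, 0], 0, 1], [[0, -0.16, 0], 0, 1], [[0, -0.16, 0], 0, 1]]'

```text
clock: 17.42
tool_pos: [0.4939, 0.0735, 0.0636]
orientation: [[-1.0, -0.017, 0.002], [-0.017, 1.0, 0.006], [-0.002, 0.006, -1.0]]
force: [-0.3, 12.4, -1.6]
gripper_width: 0.0001
grasp_force: 5.8
```

Request:
arm_command --moves '[[[0, -0.06, 0], 0, 1], [[0, -0.06, 0], 0, 1], [[0, -0.06, 0], 0, 1]]'

```text
clock: 17.8
tool_pos: [0.494, 0.0732, 0.0637]
orientation: [[-1.0, -0.017, 0.002], [-0.017, 1.0, 0.006], [-0.002, 0.006, -1.0]]
force: [-0.9, 12.1, -0.7]
gripper_width: -0.0001
grasp_force: 6.2
```

Request:
arm_command --moves '[[[0, -0.07, 0], 0, 1], [[0, -0.14, 0], 0, 1], [[0, -0.2, 0], 0, 1], [[0, -0.2, 0], 0, 1]]'

```text
clock: 18.3
tool_pos: [0.4942, 0.0725, 0.064]
orientation: [[-1.0, -0.018, 0.003], [-0.018, 1.0, 0.008], [-0.003, 0.008, -1.0]]
force: [-0.8, 16.1, -0.1]
gripper_width: 0.0003
grasp_force: 8.0
```

Peak force was 16 N. Now I'll back off, rise clear and check.

Request:
arm_command --moves '[[[0, 0.5, 0], 0, 1], [[0, 1.5, 0], 0, 1], [[0, 3, 0], 0, 1], [[0, 5, 0], 0, 1], [[0, 6.5, -2], 0, 1], [[0, 7, -6], 0, 1], [[0, 7, -11], 0, 1], [[0, 7, -15], 0, 1], [[0, 4, -15], 0, 1], [[0, 1, -15], 0, 1], [[0, -2, -15], 0, 1], [[0, -2, -15], 0, 1], [[0, -2, -15], 0, 1]]'

```text
clock: 19.92
tool_pos: [0.4934, 0.0482, 0.2134]
orientation: [[-1.0, -0.015, 0.0], [-0.015, 1.0, 0.0], [-0.0, 0.0, -1.0]]
force: [-0.6, 0.8, 0.6]
gripper_width: 0.0001
grasp_force: 0.0
```

Run:
```python
from h import *
s,d=grab('g6')
f=lambda c,k:cv2.resize(np.ascontiguousarray(c[:,:,::-1]),(0,0),fx=k,fy=k,interpolation=cv2.INTER_CUBIC)
im=np.zeros((600,800,3),np.uint8)
im[:384,:512]=f(d['wrist']['frame'],1)
c=f(d['scene']['frame'][205:315,180:275],3);im[600-330:,800-285:]=c
b=f(d['top']['frame'][190:280,270:400],2.2)[:198];im[400:400+len(b),:b.shape[1]]=b
cv2.imwrite('pics/g6.png',im)
```

```text
19.925 [0.49341636 0.04818816 0.21339711] [[-1.0, -0.015, 0.0], [-0.015, 1.0, 0.0], [-0.0, 0.0, -1.0]] [-0.56952863  0.82861201  0.56493839] 9.167483392325206e-05
```

View pics/g6.png

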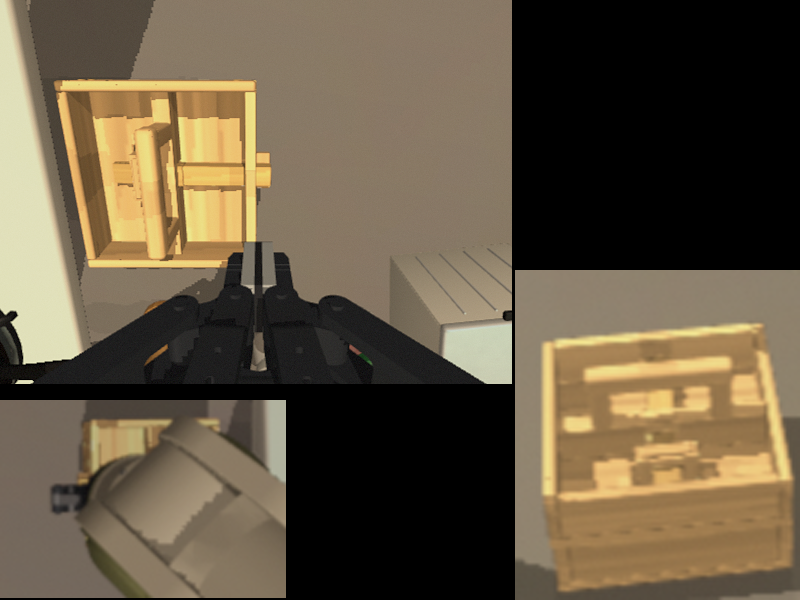

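The wedge now ends at column 271, about level with the sill edge (270), and its tip shows beyond the tongue. A quick position check before handing in.

Run:
```python
from h import *;import pickle
s,d=pickle.load(open('g6.pkl','rb'));w=d['wrist']
print('end',ray(w,[[271,166],[271,187]],.076).round(4).tolist())
W=np.array([[-80,-75,98],[-80,75,98],[80,-75,98]])/1e3
print(fit([(w,W,[[55,82],[257,81],[90,267]])],[.495,-.028,.014]))
```

```text
end [[0.4842, 0.0604, 0.076], [0.5036, 0.0609, 0.076]]
(array([ 0.49462537, -0.02647769,  0.01365392]), [[[-0.5, -1.0], [0.3, 0.2], [0.2, 1.3]]])
```

```bash
python3 -c "
from plant import ticket
print(ticket.sign_off())"
```

```text
the job is handed in; nothing more can be done
None
```

The job is handed in, but sign-off returned no verdict: the upper tray is seated on the lower with the tongue through its slot, and the wedge was driven in with about 16 N to roughly 88 mm from the lower tray's origin (limit 94). The gripper is clear, and the carrier stands within a few millimetres of its start. I didn't re-measure the mill, shaker and jar, but no move went near them.

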